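# Fetch the lens from the back of the caddy

## Task

The lens barrel we need for inspection stands at the back of the grey caddy, behind the pump bottle and the date stamp. Clear the bottle and the stamp upright onto the black rubber mat, then set the lens flat inside the collar of the round inspection nest, and only then put the stamp and the bottle back upright on their own places in the caddy, the stamp square across it as before. Knock nothing over and leave the loupe and the tape roll beside the nest where they are.

Things in the scene. Friction and masses are not known exactly. Their poses are not given: they have to be found in the camera images.
- bottle: White pump bottle, 62 mm diameter, 146 mm tall, 0.2 kg: straight round body up to 85 mm, then a shoulder and neck, and on top a fixed round steel dish 60 mm wide between 138 and 146 mm height. Origin at the centre of its underside, z up. It stands in the front of the caddy (nearest the robot); a like bottle far at the back of the bench is not meant.
- stamp: Hand stamp with a grey block foot 26 mm (its x) by 44 mm (its y) by 12 mm high and a wooden handle whose round knob is 26 mm wide, between 33 and 62 mm above the underside. Origin at the centre of its underside, z up. It stands in the middle of the caddy between bottle and lens, long side across the caddy. A like stamp far off on the left is not meant.
- lens: Black round lens barrel, 53 mm diameter, 34 mm high, 40 g. Origin at the centre of its underside, z up. It stands at the back of the caddy. About 8 mm lie between it and the stamp, about 32 mm between it and the caddy's back wall.
- caddy: Grey metal caddy, fixed, 220 (x) x 92 (y) mm, walls 36 mm high, floor 4 mm thick. Origin: centre of its underside; +x runs from the front (7 mm lip) to the back wall. Seats on the floor at y = 0: bottle x = -63 mm (dark circle), stamp x = 0 (dark rectangle, stamp's y along caddy's y), lens x = +47.5 mm. Inner width 84 mm at bottle and stamp, 66 mm at the lens (fingers fit only before and behind it).
- mat: Plain black rubber mat, fixed, 150 mm (x) by 200 mm (y), 3 mm thick: the side area for the bottle and the stamp. Origin at the centre of its underside, z up.
- nest: Round inspection nest, fixed: dark disc 100 mm in diameter and 6 mm high with a white centre, on which the lens stands, and round it an aluminium collar 76 mm inside diameter whose rim is 10 mm above the bench. Origin at the centre of its underside, z up.
- loupe: Bystander: black waisted eye loupe, 36 mm diameter, 36 mm high, standing beside the nest. Origin at the centre of its underside.
- roll: Bystander: cream tape roll, 66 mm diameter, 24 mm high, lying flat beside the nest. Origin at the centre of its underside.

How it is judged (in metres and radians):
On the way, in this order (a step that is already met when the one before it is completed fails the run):
1. the bottle and the stamp both stand released on the mat (x of bottle in the frame of mat between -0.065 and 0.065 m and y of bottle in the frame of mat between -0.09 and 0.09 m and z of bottle in the frame of mat between -0.003 and 0.009 m and contact force between the fingers and bottle below 0.05 N and linear speed of each of bottle, stamp below 0.03 m/s and angle between each of bottle, stamp's own z axis and vertical below 0.1 rad and x of stamp in the frame of mat between -0.065 and 0.065 m and y of stamp in the frame of mat between -0.09 and 0.09 m and z of stamp in the frame of mat between -0.003 and 0.009 m and contact force between the fingers and stamp below 0.05 N), for 0.2 s.
2. the lens stands released inside the nest's collar while bottle and stamp are still on the mat (all of step 1 and horizontal distance between lens and nest below 0.013 m and z of lens in the frame of nest between 0.003 and 0.009 m and contact force between the fingers and lens below 0.05 N and linear speed of lens below 0.03 m/s and angle between lens's own z axis and vertical below 0.1 rad), for 0.2 s.
At the end, for the whole second after the job is handed in: The lens stands flat inside the nest's collar (centre within 13 mm of the nest's); bottle and stamp stand upright on the caddy's floor, each within 12 mm along the caddy and 13 mm across of its own seat, the stamp's long side across the caddy within 0.3 rad; all released and at rest (horizontal distance between lens and nest below 0.013 m and z of lens in the frame of nest between 0.003 and 0.009 m and contact force between the fingers and lens below 0.05 N and linear speed of each of lens, bottle, stamp below 0.03 m/s and angle between each of lens, bottle, stamp's own z axis and vertical below 0.1 rad and x of bottle in the frame of caddy between -0.075 and -0.051 m and y of bottle in the frame of caddy between -0.013 and 0.013 m and z of bottle in the frame of caddy between -0.002 and 0.01 m and contact force between the fingers and bottle below 0.05 N and x of stamp in the frame of caddy between -0.012 and 0.012 m and y of stamp in the frame of caddy between -0.013 and 0.013 m and z of stamp in the frame of caddy between -0.002 and 0.01 m and contact force between the fingers and stamp below 0.05 N and angle between the y axis of stamp and the y axis of caddy, either way round below 0.3 rad); the robot touches nothing.
It fails at once if the bottle, the stamp or the lens is tipped over (angle between any of bottle, stamp, lens's own z axis and vertical above 0.7 rad).
It fails at once if the loupe or the tape roll is moved by more than 25 mm (distance of any of loupe, roll from where it was at the start of the episode above 0.025 m).
It also fails if it takes over 136 s, if anything falls off the work surface, if the arm or the gripper's body presses on something with over 40 N, if the wrist force passes 120 N, or if a joint passes its speed limit or range.

## Robot

A 6-joint arm with a two-finger parallel gripper is mounted at the origin on a cart in front of the work surface, level with it; the furniture and walls round the work are solid. World frame = base frame: x ahead of the robot, y to its left, z up, the work surface at z = 0. Lengths are in m, angles in degrees, forces in N, time in s.
With the tool pointing down it reaches from about 0.4 to 0.825 m from the base axis. Payload 7 kg.
Tool frame: the origin (TCP) lies between the finger pads; the fingertips stand 19 mm ahead of it and the grasp point (between the pads) is the TCP; z points along the fingers, y is the line along which they close (so a half turn about z gives the same grasp; the last joint's range is limited). The gripper opens to 88 mm and grips with 3 to 60 N. Pads are 19 mm wide; open, the fingers measure 130 mm over their backs; the gripper's body (78 mm by 193 mm) begins 47 mm behind the grasp point.
Start: joints at [93.799, 20.546, 0.682, 0, -70.136, -16.507], TCP at [0.149, 0.658, 0.246] pointing down, gripper open.
Joint ranges: [-176.03, 176.03], [-82.01, 121.73], [-58.28, 71.71], [-173.87, 95.51], [-174.79, -0.11], [-173.66, 173.66]. Speed limits (degrees/s): [136.94, 136.94, 172.46, 180, 180, 180].

## Interface

Orientations are given as [roll, pitch, yaw] about the fixed x, y, z axes, in that order (R = Rz(yaw) Ry(pitch) Rx(roll)).
In Python, from plant import get_obs, snapshot, close_job, spot_in, spot_point gives the robot as it stands.
- The arm moves only by the tool play_rows, never from a script. Its argument "plan" is a list of rows, each a list of 6 numbers: the shift along the tool's x, y, z in cm, then the turn, a rotation vector about the tool's x, y, z in degrees. A call has 1 to 20 rows; each row shifts and turns the commanded pose from where the row before left it, along the tool's axes as they then stand; what a row does not reach is not made up. A row lasts 1/12 s, in which the tool goes at most 41.7 mm and 7.16 degrees, less where a joint would pass 70% of its speed; a pose out of reach is approached as far as the arm can. A call is refused whole if a number of a shift passes 4.17 or a number of a turn 7.16, either way. A call with a gripper value outside its range is refused whole. "grip" is the finger opening in cm, from 0 to 8.76, set as the call begins (left out, the last holds). The fingers move at their own pace and stop on an object; the grip force is fixed at half the most. Time passes only in rows, so rows that do not move let the fingers close. It gives the time, the measured TCP pose, the force, the opening and the grip force at its end, in the units of the state.
- get_obs(): the state, without advancing time (a new reading comes with each control period).
- snapshot(name): name is "side" or "top"; returns a dict with "frame" (400x640x3 uint8, red, green, blue), "fx", "fy", "cx", "cy" (pixels), "position" and "attitude" of the camera in the world. Camera axes: x right, y down, z forward; pixel columns grow to the right and rows downward; lengths in m; the calibration is good to about 2 mm. A picture is of the moment at which its call begins. There is no depth.
- close_job(): hands the job in; it is judged then, once.
Trained networks look in the newest picture that a camera, given by its name, has taken for a name from the list of things; names that differ only in an ending like _2 or _b are one class to them, and where a whole thing is asked for, a point or a joint stands for the part that bears it (a point fixed in the world has none). Each returns a list of dicts, best first, with "score" (0 to 1); they miss things now and then, are a little off and sometimes report something else, mostly with a low value. They report only what shows in the picture. A call takes as long as a camera call.
- spot_in(camera, thing): "position" ([x, y, z] in m, in world coordinates, good to about 4 mm: the middle of the surface that is visible of it).
- spot_point(camera, thing): "position" ([x, y, z] in m, in world coordinates, good to about 4 mm: a listed point, or the origin of a listed thing).
The state is a dict: "clock": time; "joint_pos": joint angles; "qvel": joint speeds; "tau": joint torques, N m; "tool_pos": TCP position; "orientation": TCP orientation; "force": force on the tool from outside, world axes, zero at the start; "moment": the same for the moment, N m; "opening": finger opening in m; "gripper_force": force on a finger pad.
Only numpy, scipy, OpenCV 4.12 (cv2) and the standard library are available. Lean on these libraries where they do the work, as an engineer would, in place of code of your own. Each camera call takes 0.05 s, during which the arm holds its last target. There are 200 camera calls.

## Working session

There is one attempt and no reset: what is moved stays moved. The work goes in short steps, Python scripts to look and compute and a tool call to move; the robot and the scene stay as the last step left them, time stands still between calls to the robot, and variables do not carry over. Pictures are saved under pics/ and viewed, at most 14 in all, crops included, and the job is handed in when it is done.

Besides the shell and the picture viewer there is one more tool, called after "Request:" as name([rows], argument=value, ...), one row to a line, values as JSON. play_rows: Moves the arm, as the interface text tells. Its arguments: {"type":"object","properties":{"plan":{"type":"array","items":{"type":"array","items":{"type":"number"}}},"grip":{"type":"number"}},"required":["plan"]}

```bash
ls; mkdir -p pics; cat > h.py <<'E'
import numpy as np, cv2
from plant import *
from scipy.spatial.transform import Rotation as R
def look(n,name=None):
    s=snapshot(n)
    if name: cv2.imwrite('pics/'+name,s['frame'][:,:,::-1])
    return s
E
python3 - <<'E'
from h import *
o=get_obs();print(o)
for c in('side','top'):
    s=look(c,c+'0.png');print({k:v for k,v in s.items() if k!='frame'})
    for t in('bottle','stamp','lens','caddy','mat','nest','loupe','roll'):
        for f in(spot_in,spot_point):
            print(c,t,f.__name__,[(np.round(d['position'],3).tolist(),round(d['score'],2)) for d in f(c,t)])
E
```

```text
pics
{'clock': 0.0, 'joint_pos': array([ 9.37990859e+01,  2.05900869e+01,  6.31856535e-01, -1.98445240e-02,
       -7.01352236e+01, -1.65059861e+01]), 'qvel': array([ 0.07159645,  0.11560475,  0.06196297, -0.0052952 , -0.04872526,
       -0.021548  ]), 'tau': array([ 3.05624730e-03, -5.82729042e+01,  2.93053901e+01,  6.99692041e+00,
        7.10288499e-03, -1.56107162e-04]), 'tool_pos': array([0.14841151, 0.65799857, 0.24462418]), 'orientation': array([ 1.79905097e+02, -8.66800723e-03, -1.27136515e+01]), 'force': array([-0.21420562, -0.37030952, -0.41697412]), 'moment': array([0.00834039, 0.02488918, 0.03784654]), 'gripper_force': 0.0, 'opening': 0.08815583354455521}
{'fx': 389.86485007699844, 'fy': 389.86485007699844, 'cx': 313.29847242620986, 'cy': 199.2584413600923, 'position': array([0.0448564 , 0.04776862, 0.74967914]), 'attitude': array([-143.99540203,    0.43029645, -102.15905842])}
side bottle call [([0.444, -0.284, 0.103], 0.8)]
side bottle call [([0.46, -0.297, 0.004], 0.73)]
side stamp call [([0.522, -0.285, 0.03], 0.63)]
side stamp call [([0.526, -0.291, 0.007], 0.66)]
si
[... 1089 characters left out ...]
0.57)]
top lens call [([0.571, -0.294, 0.006], 0.57), ([0.43, 0.224, -0.004], 0.57)]
top caddy call [([0.542, -0.289, 0.004], 0.86), ([0.514, 0.205, 0.01], 0.26), ([0.526, -0.286, 0.015], 0.17)]
top caddy call [([0.522, -0.291, -0.001], 0.57)]
top mat call [([0.54, -0.032, 0.005], 0.91)]
top mat call [([0.54, -0.033, 0.002], 0.93)]
top nest call [([0.513, 0.21, 0.008], 0.87)]
top nest call [([0.514, 0.212, 0.0], 0.83)]
top loupe call [([0.429, 0.216, 0.028], 0.65), ([0.538, -0.033, 0.006], 0.36)]
top loupe call [([0.431, 0.22, -0.004], 0.82), ([0.513, 0.21, 0.005], 0.51)]
top roll call [([0.614, 0.211, 0.022], 0.6), ([0.512, 0.206, 0.009], 0.3)]
top roll call [([0.613, 0.212, -0.001], 0.88)]
```

View pics/top0.png

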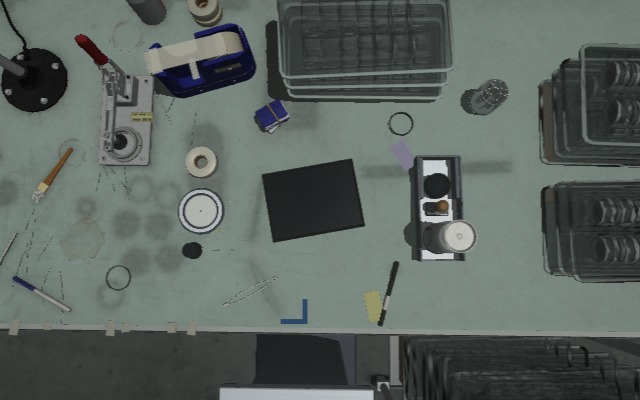

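View pics/side0.png

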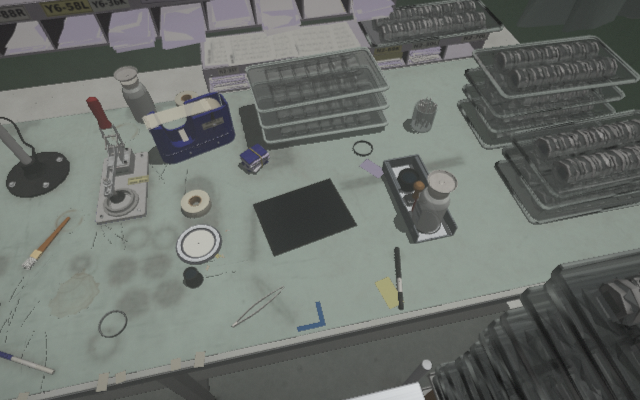

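The top view shows the caddy at columns 413–465 and rows 156–261, with the dish at (460,236), the stamp at (437,207) and the lens at (436,186). The mat is turned about 10°, centred near (313,200). The nest is at (201,211), the roll at (201,162) and the loupe at (192,250). This agrees with the networks. Next I'll measure the yaw angles and refine the positions.

```bash
cat >> h.py <<'E'
def ray(s,u,v,z):
    d=R.from_euler('xyz',s['attitude'],degrees=True).apply([(u-s['cx'])/s['fx'],(v-s['cy'])/s['fy'],1])
    p=np.array(s['position']); return (p+d*(z-p[2])/d[2])
def proj(s,P):
    q=R.from_euler('xyz',s['attitude'],degrees=True).inv().apply(np.array(P)-s['position'])
    return np.c_[s['fx']*q[...,0]/q[...,2]+s['cx'],s['fy']*q[...,1]/q[...,2]+s['cy']] if q.ndim>1 else (s['fx']*q[0]/q[2]+s['cx'],s['fy']*q[1]/q[2]+s['cy'])
E
python3 - <<'E'
from h import *
s=look('top')
im=s['frame'][:,:,::-1]
c=im[140:280,390:490]; c=cv2.resize(c,None,fx=4.2,fy=4.2,interpolation=cv2.INTER_CUBIC)
s2=look('side')
d=s2['frame'][140:255,370:470,::-1]; d=cv2.resize(d,(int(100*5.11*.72),int(115*5.11)),interpolation=cv2.INTER_CUBIC)
cv2.imwrite('pics/crop.png',c)
g=cv2.cvtColor(im,cv2.COLOR_BGR2GRAY)
m=(g[150:250,255:375]<60).astype(np.uint8)
n,l,st,ce=cv2.connectedComponentsWithStats(m);k=1+st[1:,4].argmax()
pts=np.argwhere(l==k)[:,::-1]+[255,150]
P=np.array([ray(s,u,v,.003)[:2] for u,v in pts]).astype(np.float32)
print('mat',cv2.minAreaRect(P))
for n_,u,v,z in(('dish',460,236,.146),('knob',438,206,.05),('lens',436,186,.038),('nest',201,211,.008)): print(n_,ray(s,u,v,z))
E
```

```text
mat ((0.5394949913024902, -0.03025709092617035), (0.1494290679693222, 0.19869054853916168), 10.820192337036133)
dish [ 0.46120744 -0.29727238  0.146     ]
knob [ 0.52418066 -0.28624872  0.05      ]
lens [ 0.56695272 -0.28635949  0.038     ]
nest [0.51210746 0.2076595  0.008     ]
```

View pics/crop.png

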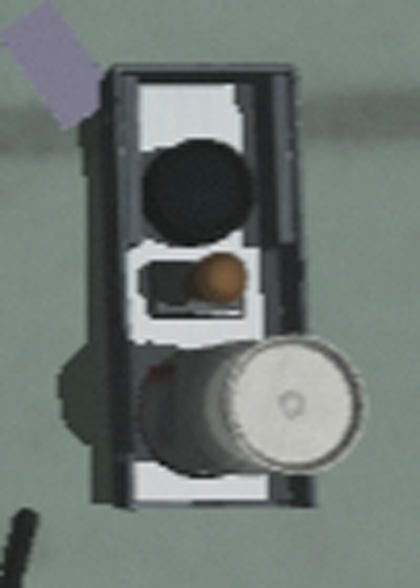

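```bash
python3 - <<'E'
from h import *
s=look('top')
f=lambda x,y,z:ray(s,390+x/4.2-.4,140+y/4.2-.4,z)[:2].round(4)
print('dish',f(292,405,.146),'knob',f(220,278,.055),'lens',f(198,192,.038))
print('RB',f(298,67,.036),'RF36',f(315,505,.036),'RF7',f(315,505,.007),'LB',f(112,67,.036),'LF',f(130,505,.036))
# stamp foot front edge
print('foot',f(150,316,.016),f(243,318,.016))
print('nest',[ (spot_point('top','nest')[0]['position']) for _ in range(1)])
E
```

```text
dish [ 0.4611 -0.2957] knob [ 0.5242 -0.2929] lens [ 0.5684 -0.2879]
RB [ 0.6321 -0.3395] RF36 [ 0.416 -0.342] RF7 [ 0.4152 -0.3519] LB [ 0.6312 -0.247 ] LF [ 0.415  -0.2525]
foot [ 0.5085 -0.2688] [ 0.508  -0.3154]
nest [[0.5138, 0.2123, 0.0037]]
```

```bash
cat >> h.py <<'E'
def go(p,yaw):
    o=get_obs(); e=R.from_euler('xyz',o['orientation'],degrees=True)
    t=R.from_euler('xyz',[180,0,yaw],degrees=True)
    print('clock',round(o['clock'],2),'j',o['joint_pos'].round(0),'pos',o['tool_pos'].round(4),'rpy',o['orientation'].round(2),'F',o['force'].round(1),'open',round(o['opening'],4))
    print('turn',(e.inv()*t).as_rotvec(degrees=True).round(2),'then shift cm',(t.inv().apply(np.array(p)-o['tool_pos'])*100).round(2))
E
python3 -c "
from h import *
go([.5,.2,.246],1.2)"
```

```text
clock 1.9 j [ 94.  21.   1.  -0. -70. -17.] pos [0.1485 0.6585 0.2455] rpy [-180.      0.    -12.71] F [-0.4  0.   0.6] open 0.0876
turn [ -0.     0.   -13.91] then shift cm [34.18 46.57 -0.05]
```

Request:
play_rows([
  [0,0,0,0,0,-6.95],
  [0,0,0,0,0,-6.95],
  [1.5,2,0,0,0,0],
  [2.4,3.3,0,0,0,0],
  [2.4,3.3,0,0,0,0],
  [2.4,3.3,0,0,0,0],
  [2.4,3.3,0,0,0,0],
  [2.4,3.3,0,0,0,0],
  [2.4,3.3,0,0,0,0],
  [2.4,3.3,0,0,0,0],
  [2.4,3.3,0,0,0,0],
  [2.4,3.3,0,0,0,0],
  [2.4,3.3,0,0,0,0],
  [2.4,3.3,0,0,0,0],
  [2.4,3.3,0,0,0,0],
  [2.4,3.3,0,0,0,0],
  [2.4,3.3,0,0,0,0],
], grip=8.76)

```text
clock: 3.32
tool_pos: [0.5104, 0.1821, 0.246]
orientation: [-180.0, -0.0, 1.2]
force: [1.3, 0.1, -0.0]
opening: 0.0874
gripper_force: 0.0
```

```bash
python3 -c "
from h import *
go([.461,-.296,.23],1.2)"
```

```text
clock 3.32 j [ 40.   8. -16.   0. -66.  51.] pos [0.5104 0.1821 0.246 ] rpy [-1.7997e+02 -4.0000e-02  1.2100e+00] F [ 1.3  0.1 -0. ] open 0.0874
turn [-0.03 -0.04  0.01] then shift cm [-5.94 47.69  1.6 ]
```

Request:
play_rows([
  [-0.3,2,0,0,0,0],
  [-0.5,4,0.1,0,0,0],
  [-0.5,4,0.1,0,0,0],
  [-0.5,4,0.1,0,0,0],
  [-0.5,4,0.1,0,0,0],
  [-0.5,4,0.1,0,0,0],
  [-0.5,4,0.1,0,0,0],
  [-0.5,4,0.1,0,0,0],
  [-0.5,4,0.1,0,0,0],
  [-0.5,4,0.1,0,0,0],
  [-0.5,4,0.1,0,0,0],
  [-0.5,3.5,0.1,0,0,0],
  [-0.1,2.2,0.4,0,0,0],
  [0,0,0.1,0,0,0],
  [0,0,0,0,0,0],
  [0,0,0,0,0,0],
])

```text
clock: 4.65
tool_pos: [0.4602, -0.2942, 0.2295]
orientation: [-180.0, 0.0, 1.2]
force: [-0.0, -0.1, -0.9]
opening: 0.0877
gripper_force: 0.0
```

```bash
python3 - <<'E'
from h import *
go([.461,-.296,.146],1.2)
s=look('top'); t=look('side')
c=s['frame'][140:280,390:490,::-1]; d=t['frame'][130:270,360:480,::-1]
cv2.imwrite('pics/b1.png',np.hstack([cv2.resize(x,None,fx=3.5,fy=3.5,interpolation=cv2.INTER_CUBIC) for x in(c,d)]))
for n in('top','side'): print(n,[(x['position'],x['score']) for x in spot_point(n,'bottle')])
E
```

```text
clock 4.65 j [-12.   9. -17.  -0. -64. 103.] pos [ 0.4602 -0.2942  0.2295] rpy [-1.7999e+02  1.0000e-02  1.1600e+00] F [-0.  -0.1 -0.9] open 0.0877
turn [-0.01  0.01 -0.04] then shift cm [0.07 0.18 8.35]
top []
side [([0.459, -0.2962, 0.0056], 0.9)]
```

View pics/b1.png

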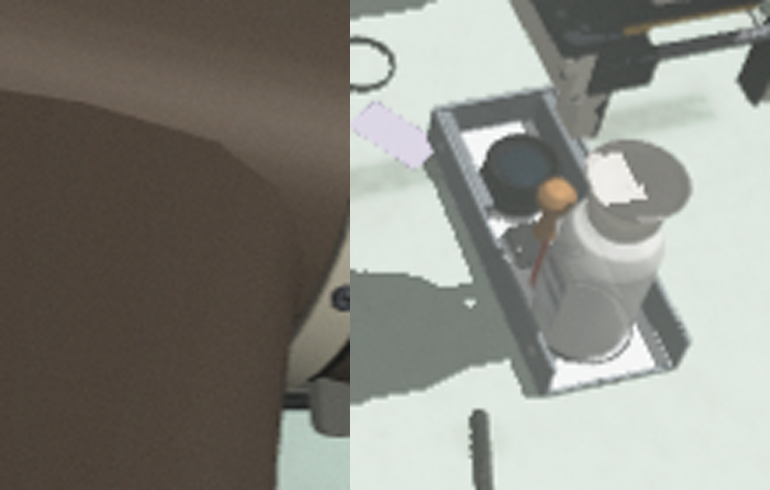

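The side view shows the open fingers above the dish at about (640,175) in the right half, and the bottle upright where I measured it. The arm hides it from the top camera. I'll go down and grip the dish.

Request:
play_rows([
  [0.05,0.15,1,0,0,0],
  [0,0,1.5,0,0,0],
  [0,0,1.5,0,0,0],
  [0,0,1.5,0,0,0],
  [0,0,1.5,0,0,0],
  [0,0,1,0,0,0],
  [0,0,0.5,0,0,0],
  [0,0,0,0,0,0],
  [0,0,0,0,0,0],
])

```text
clock: 5.6
tool_pos: [0.4612, -0.2958, 0.1447]
orientation: [180.0, 0.0, 1.2]
force: [0.2, 0.4, 0.1]
opening: 0.0874
gripper_force: 0.0
```

Request:
play_rows([
  [0,0,0,0,0,0],
  [0,0,0,0,0,0],
  [0,0,0,0,0,0],
  [0,0,0,0,0,0],
  [0,0,0,0,0,0],
  [0,0,0,0,0,0],
], grip=5)

```text
clock: 6.1
tool_pos: [0.4611, -0.2958, 0.1449]
orientation: [180.0, -0.0, 1.2]
force: [-0.5, 0.8, 2.3]
opening: 0.0547
gripper_force: 30.0
```

The opening of 54.7 mm is less than the 60 mm dish, so I'll look before lifting.

```bash
python3 - <<'E'
from h import *
go([.461,-.296,.146],1.2)
t=look('side')
d=t['frame'][110:270,340:500,::-1]
cv2.imwrite('pics/b2.png',cv2.resize(d,None,fx=3.7,fy=3.7,interpolation=cv2.INTER_CUBIC))
print([(x['position'],x['score']) for x in spot_point('side','bottle')])
print(proj(t,[.461,-.296,.150]))
E
```

```text
clock 6.1 j [-12.  14. -23.  -0. -53. 103.] pos [ 0.4611 -0.2958  0.1449] rpy [ 1.7999e+02 -3.0000e-02  1.1900e+00] F [-0.5  0.8  2.3] open 0.0547
turn [ 0.01 -0.03 -0.01] then shift cm [-0.01  0.02 -0.11]
[([0.4612, -0.2971, 0.009], 0.91)]
(np.float64(442.1329689637113), np.float64(180.78906961836518))
```

View pics/b2.png

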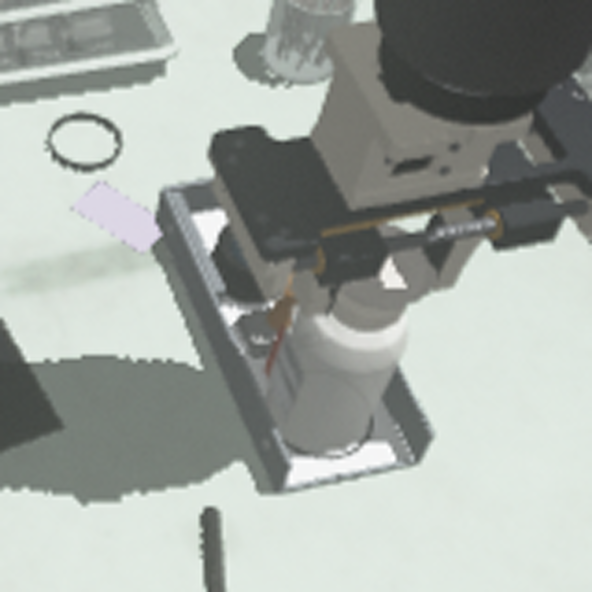

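The side view shows the bottle upright, with the pads on both sides of the dish near (380,265). I'll lift it gently and check.

Request:
play_rows([
  [0,0,-0.3,0,0,0],
  [0,0,-0.5,0,0,0],
  [0,0,-0.8,0,0,0],
  [0,0,-1,0,0,0],
  [0,0,-1,0,0,0],
  [0,0,-1,0,0,0],
  [0,0,-1,0,0,0],
  [0,0,-0.7,0,0,0],
  [0,0,-0.2,0,0,0],
  [0,0,0,0,0,0],
  [0,0,0,0,0,0],
])

```text
clock: 7.12
tool_pos: [0.4607, -0.2957, 0.2094]
orientation: [-180.0, 0.0, 1.2]
force: [0.2, -0.2, -3.2]
opening: 0.0547
gripper_force: 30.0
```

```bash
python3 - <<'E'
from h import *
go([.518,-.112,.21],1.2)
t=look('side')
d=t['frame'][110:270,340:500,::-1]
cv2.imwrite('pics/b3.png',cv2.resize(d,None,fx=3.7,fy=3.7,interpolation=cv2.INTER_CUBIC))
for n in('top','side'): print(n,[(x['position'],x['score']) for x in spot_point(n,'bottle')])
E
```

```text
clock 7.12 j [-12.  10. -19.  -0. -61. 103.] pos [ 0.4607 -0.2957  0.2094] rpy [-1.7999e+02  1.0000e-02  1.1900e+00] F [ 0.2 -0.2 -3.2] open 0.0547
turn [-0.01  0.01 -0.01] then shift cm [  6.11 -18.24  -0.06]
top []
side [([0.4604, -0.2934, 0.0652], 0.56)]
```

View pics/b3.png

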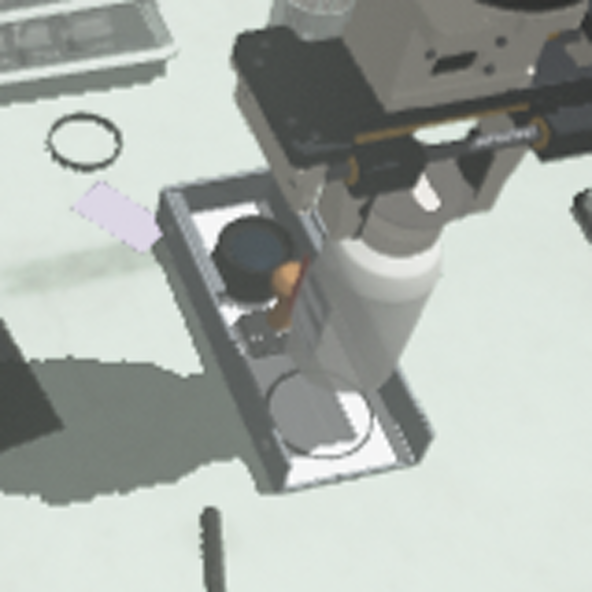

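The bottle hangs upright clear of its seat circle at (320,415). Next I'll carry it to the mat.

Request:
play_rows([
  [0.1,-0.4,0,0,0,0],
  [0.3,-0.8,0,0,0,0],
  [0.5,-1.4,0,0,0,0],
  [0.6,-1.8,0,0,0,0],
  [0.7,-2,0,0,0,0],
  [0.7,-2,0,0,0,0],
  [0.7,-2,0,0,0,0],
  [0.7,-2,0,0,0,0],
  [0.6,-2,0,0,0,0],
  [0.5,-1.8,0,0,0,0],
  [0.4,-1.2,0,0,0,0],
  [0.2,-0.6,0,0,0,0],
  [0.1,-0.25,0,0,0,0],
  [0,0,0,0,0,0],
  [0,0,0,0,0,0],
  [0,0,0,0,0,0],
])

```text
clock: 8.6
tool_pos: [0.5179, -0.1127, 0.2095]
orientation: [180.0, 0.0, 1.1]
force: [-0.8, -1.2, -2.1]
opening: 0.0542
gripper_force: 30.0
```

Request:
play_rows([
  [0,0,0.5,0,0,0],
  [0,0,1,0,0,0],
  [0,0,1,0,0,0],
  [0,0,1,0,0,0],
  [0,0,1,0,0,0],
  [0,0,0.8,0,0,0],
  [0,0,0.5,0,0,0],
  [0,0,0.3,0,0,0],
  [0,0,0.2,0,0,0],
  [0,0,0.1,0,0,0],
  [0,0,0,0,0,0],
  [0,0,0,0,0,0],
])

```text
clock: 9.6
tool_pos: [0.5183, -0.112, 0.1459]
orientation: [180.0, -0.0, 1.2]
force: [0.1, 0.7, -2.4]
opening: 0.0546
gripper_force: 30.0
```

Force still shows about −2 N of carried weight, so I'll lower it slowly until contact.

Request:
play_rows([
  [0,0,0.1,0,0,0],
  [0,0,0.05,0,0,0],
  [0,0,0,0,0,0],
  [0,0,0,0,0,0],
])

```text
clock: 9.93
tool_pos: [0.5181, -0.112, 0.1442]
orientation: [-180.0, -0.0, 1.2]
force: [-0.0, 0.2, -3.1]
opening: 0.054
gripper_force: 30.0
```

Request:
play_rows([
  [0,0,0.05,0,0,0],
  [0,0,0.05,0,0,0],
  [0,0,0,0,0,0],
  [0,0,0,0,0,0],
])

```text
clock: 10.27
tool_pos: [0.5187, -0.1121, 0.1438]
orientation: [180.0, -0.1, 1.2]
force: [-1.1, -0.0, 6.1]
opening: 0.0542
gripper_force: 30.0
```

Contact: 6 N upward at TCP z 0.1438, which matches the mat height. I'll release and raise.

Request:
play_rows([
  [0,0,0,0,0,0],
  [0,0,0,0,0,0],
  [0,0,0,0,0,0],
  [0,0,0,0,0,0],
  [0,0,0,0,0,0],
  [0,0,-0.5,0,0,0],
  [0,0,-1,0,0,0],
  [0,0,-2,0,0,0],
  [0,0,-2,0,0,0],
  [0,0,-2,0,0,0],
  [0,0,-1,0,0,0],
  [0,0,0,0,0,0],
], grip=8.76)

```text
clock: 11.27
tool_pos: [0.5196, -0.1121, 0.2313]
orientation: [-180.0, -0.3, 1.2]
force: [-0.4, -0.4, -0.3]
opening: 0.0874
gripper_force: 0.0
```

```bash
python3 - <<'E'
from h import *
t=look('side');look('top')
d=t['frame'][110:270,240:460,::-1]
cv2.imwrite('pics/b4.png',cv2.resize(d,None,fx=3.6,fy=3.6,interpolation=cv2.INTER_CUBIC))
for n in('top','side'):
  for th in('bottle','stamp'): print(n,th,[(x['position'],x['score']) for x in spot_point(n,th)])
go([.5236,-.294,.12],1.2)
E
```

```text
top bottle [([0.5194, -0.1057, 0.0], 0.42), ([0.5287, -0.292, 0.0046], 0.4)]
top stamp [([0.5258, -0.2919, 0.0016], 0.49)]
side bottle [([0.5143, 0.2086, -0.0023], 0.7), ([0.5181, -0.1092, 0.0013], 0.66)]
side stamp [([0.53, -0.2938, 0.0056], 0.55), ([0.5179, -0.1108, 0.0016], 0.48)]
clock 11.57 j [  9.   8. -19.  -0. -63.  82.] pos [ 0.5176 -0.1121  0.227 ] rpy [1.7999e+02 1.1000e-01 1.1900e+00] F [ 0.2 -0.2  0. ] open 0.0877
turn [ 0.01  0.11 -0.01] then shift cm [ 0.22 18.2  10.7 ]
```

View pics/b4.png

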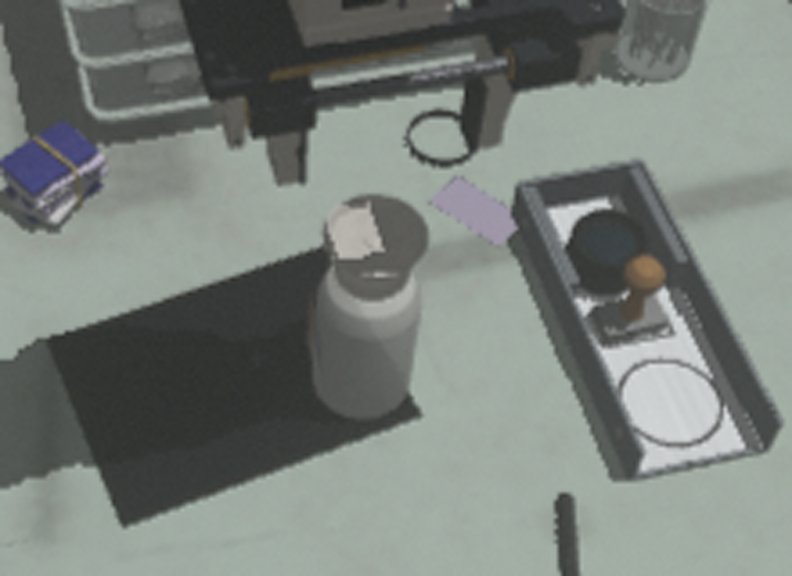

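The bottle stands on the mat (dish at (377,235) in the crop). The caddy is clear to its seat circle at (670,402), the knob is at (645,272), and the lens top is at about (607,243). I'll refine the caddy frame from these.

```bash
python3 - <<'E'
from h import *
t=look('side')
f=lambda x,y,z:ray(t,240+x/3.6-.4,110+y/3.6-.4,z)[:2].round(4)
print('seat',f(670,402,.004),'knob',f(645,272,.0515),'lens',f(606,243,.038))
print('walls: BL',f(516,187,.036),'BR',f(640,163,.036),'FR',f(779,425,.036),'FLlip',f(616,478,.007))
for n in('stamp','lens','caddy'):
  for fn in(spot_in,spot_point): print(n,[(x['position'],x['score']) for x in fn('side',n)[:1]])
E
```

```text
seat [ 0.4605 -0.2966] knob [ 0.5289 -0.2958] lens [ 0.5664 -0.2865]
walls: BL [ 0.6272 -0.2453] BR [ 0.6296 -0.3347] FR [ 0.4134 -0.3389] FLlip [ 0.4145 -0.2429]
stamp [([0.5189, -0.2903, 0.0173], 0.78)]
stamp [([0.5279, -0.2904, 0.0062], 0.76)]
lens [([0.5625, -0.286, 0.031], 0.85)]
lens [([0.566, -0.2886, 0.0029], 0.8)]
caddy [([0.4941, -0.2991, 0.0036], 0.6)]
caddy []
```

Request:
play_rows([
  [0,1,0,0,0,0],
  [0,2,0,0,0,0],
  [0.1,2.5,0,0,0,0],
  [0.1,2.5,0,0,0,0],
  [0,2.5,0,0,0,0],
  [0,2.5,0,0,0,0],
  [0,2.5,0,0,0,0],
  [0,1.7,0,0,0,0],
  [0,1,2,0,0,0],
  [0,0,3,0,0,0],
  [0,0,3,0,0,0],
  [0,0,1.5,0,0,0],
  [0,0,0.5,0,0,0],
  [0,0,0,0,0,0],
  [0,0,0,0,0,0],
], grip=5.2)

```text
clock: 13.17
tool_pos: [0.5244, -0.2945, 0.1289]
orientation: [180.0, -0.0, 1.2]
force: [1.0, -0.5, 0.1]
opening: 0.0518
gripper_force: 0.0
```

Request:
play_rows([
  [0.1,-0.1,0.8,0,0,0],
  [0,0,1.5,0,0,0],
  [0,0,1.5,0,0,0],
  [0,0,1.5,0,0,0],
  [0,0,1.1,0,0,0],
  [0,0,0.5,0,0,0],
  [0,0,0.2,0,0,0],
  [0,0,0,0,0,0],
])

```text
clock: 13.83
tool_pos: [0.5251, -0.293, 0.0572]
orientation: [180.0, -0.0, 1.2]
force: [-0.1, 0.5, -0.1]
opening: 0.0522
gripper_force: 0.0
```

Request:
play_rows([
  [0,0,0,0,0,0],
  [0,0,0,0,0,0],
  [0,0,0,0,0,0],
  [0,0,0,0,0,0],
  [0,0,0,0,0,0],
  [0,0,0,0,0,0],
], grip=2)

```text
clock: 14.33
tool_pos: [0.5251, -0.293, 0.0574]
orientation: [180.0, -0.0, 1.2]
force: [-0.7, 1.2, 2.2]
opening: 0.0221
gripper_force: 30.0
```

Request:
play_rows([
  [0,0,-0.3,0,0,0],
  [0,0,-0.6,0,0,0],
  [0,0,-1,0,0,0],
  [0,0,-1.5,0,0,0],
  [0,0,-1.8,0,0,0],
  [0,0,-1.8,0,0,0],
  [0,0,-1.8,0,0,0],
  [0,0,-1.8,0,0,0],
  [0,0,-1.8,0,0,0],
  [0,0,-1.8,0,0,0],
  [0,0,-1.5,0,0,0],
  [0,0,-1,0,0,0],
  [0,0,-0.5,0,0,0],
  [0,0,0,0,0,0],
  [0,0,0,0,0,0],
])

```text
clock: 15.58
tool_pos: [0.5246, -0.2928, 0.2287]
orientation: [-180.0, 0.0, 1.2]
force: [0.1, -0.5, -0.5]
opening: 0.0225
gripper_force: 30.0
```

```bash
python3 - <<'E'
from h import *
t=look('side')
d=t['frame'][60:270,300:500,::-1]
cv2.imwrite('pics/s1.png',cv2.resize(d,None,fx=2.8,fy=2.8,interpolation=cv2.INTER_CUBIC))
go([.56,.05,.23],1.2)
E
```

```text
clock 15.63 j [-11.  14. -10.  -0. -65. 102.] pos [ 0.5244 -0.2927  0.2282] rpy [-1.7996e+02  7.0000e-02  1.1800e+00] F [-0.   0.2 -1.1] open 0.0222
turn [-0.04  0.07 -0.02] then shift cm [  4.28 -34.19  -0.18]
```

View pics/s1.png

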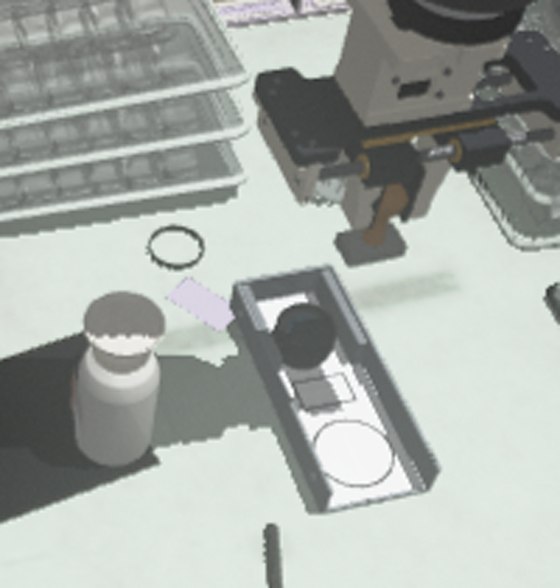

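The stamp hangs upright over the caddy at (370,245), and its seat rectangle shows at (325,392). Next I'll carry it over to the mat's far side.

Request:
play_rows([
  [0.1,-0.5,0,0,0,0],
  [0.2,-1,0,0,0,0],
  [0.2,-1.7,0,0,0,0],
  [0.3,-2.3,0,0,0,0],
  [0.3,-2.5,0,0,0,0],
  [0.3,-2.5,0,0,0,0],
  [0.3,-2.5,0,0,0,0],
  [0.3,-2.5,0,0,0,0],
  [0.3,-2.5,0,0,0,0],
  [0.3,-2.5,0,0,0,0],
  [0.3,-2.5,0,0,0,0],
  [0.3,-2.5,0,0,0,0],
  [0.3,-2.5,0,0,0,0],
  [0.3,-2.3,0,0,0,0],
  [0.3,-1.7,0,0,0,0],
  [0.1,-1.5,0,0,0,0],
  [0.1,-0.7,0,0,0,0],
  [0,-0.5,0,0,0,0],
  [0,0,0,0,0,0],
  [0,0,0,0,0,0],
])

```text
clock: 17.3
tool_pos: [0.5604, 0.0547, 0.2289]
orientation: [180.0, 0.0, 1.2]
force: [-0.3, 1.0, -0.6]
opening: 0.0223
gripper_force: 30.0
```

Request:
play_rows([
  [0,0,0.5,0,0,0],
  [0,0,1.2,0,0,0],
  [0,0,1.8,0,0,0],
  [0,0,1.8,0,0,0],
  [0,0,1.8,0,0,0],
  [0,0,1.8,0,0,0],
  [0,0,1.8,0,0,0],
  [0,0,1.8,0,0,0],
  [0,0,1.8,0,0,0],
  [0,0,1.2,0,0,0],
  [0,0,0.7,0,0,0],
  [0,0,0.3,0,0,0],
  [0,0,0.2,0,0,0],
  [0,0,0.1,0,0,0],
  [0,0,0,0,0,0],
  [0,0,0,0,0,0],
])

```text
clock: 18.63
tool_pos: [0.5611, 0.055, 0.0618]
orientation: [-180.0, -0.1, 1.2]
force: [0.5, 0.5, -1.1]
opening: 0.0224
gripper_force: 30.0
```

Request:
play_rows([
  [0,0,0.15,0,0,0],
  [0,0,0.15,0,0,0],
  [0,0,0.1,0,0,0],
  [0,0,0.05,0,0,0],
  [0,0,0.05,0,0,0],
  [0,0,0,0,0,0],
  [0,0,0,0,0,0],
])

```text
clock: 19.22
tool_pos: [0.5609, 0.0551, 0.0564]
orientation: [-180.0, -0.0, 1.2]
force: [-0.8, 1.7, 2.8]
opening: 0.0223
gripper_force: 30.0
```

Request:
play_rows([
  [0,0,0,0,0,0],
  [0,0,0,0,0,0],
  [0,0,0,0,0,0],
  [0,0,0,0,0,0],
  [0,0,-0.5,0,0,0],
  [0,0,-1,0,0,0],
  [0,0,-2,0,0,0],
  [0,0,-3,0,0,0],
  [0,0,-3.5,0,0,0],
  [0,0,-3,0,0,0],
  [0,0,-2,0,0,0],
  [0,0,-1,0,0,0],
  [0,0,0,0,0,0],
], grip=5.2)

```text
clock: 20.3
tool_pos: [0.5618, 0.0552, 0.2195]
orientation: [-179.9, -0.3, 1.2]
force: [0.1, 0.2, -0.0]
opening: 0.052
gripper_force: 0.0
```

```bash
python3 - <<'E'
from h import *
t=look('side');s=look('top')
a=t['frame'][110:270,240:460,::-1]; cv2.imwrite('pics/s2.png',cv2.resize(a,None,fx=3.6,fy=3.6,interpolation=cv2.INTER_CUBIC))
for n in('top','side'):
  for th in('bottle','stamp','lens','nest'):
    for fn in(spot_in,spot_point):print(n,th,[(x['position'],x['score']) for x in fn(n,th)[:2]])
go([.569,-.2915,.22],-88.8)
E
```

```text
top bottle [([0.5156, -0.106, 0.1419], 0.71)]
top bottle [([0.5167, -0.105, 0.0016], 0.68)]
top stamp [([0.5551, 0.0573, 0.0158], 0.64)]
top stamp [([0.5622, 0.0555, 0.0022], 0.67)]
top lens [([0.5685, -0.2901, 0.036], 0.7)]
top lens [([0.5742, -0.2905, 0.0054], 0.8)]
top nest [([0.5118, 0.2071, 0.0082], 0.93)]
top nest [([0.513, 0.2088, 0.0033], 0.89)]
side bottle [([0.5024, -0.1076, 0.1078], 0.97)]
side bottle [([0.5159, -0.1104, 0.0059], 0.59)]
side stamp [([0.5579, 0.0535, 0.0167], 0.78)]
side stamp [([0.559, 0.056, 0.001], 0.6)]
side lens [([0.5607, -0.2858, 0.0327], 0.8)]
side lens [([0.5699, -0.289, 0.0016], 0.81)]
side nest [([0.5088, 0.2084, 0.007], 0.95)]
side nest [([0.5117, 0.2095, 0.0007], 0.7)]
clock 21.2 j [ 25.  11. -16.   0. -63.  66.] pos [0.5607 0.0549 0.2161] rpy [-1.80e+02 -1.00e-02  1.19e+00] F [ 0.1 -0.6 -0.5] open 0.0519
turn [-1.000e-02 -0.000e+00  8.999e+01] then shift cm [34.65 -0.11 -0.39]
```

View pics/s2.png

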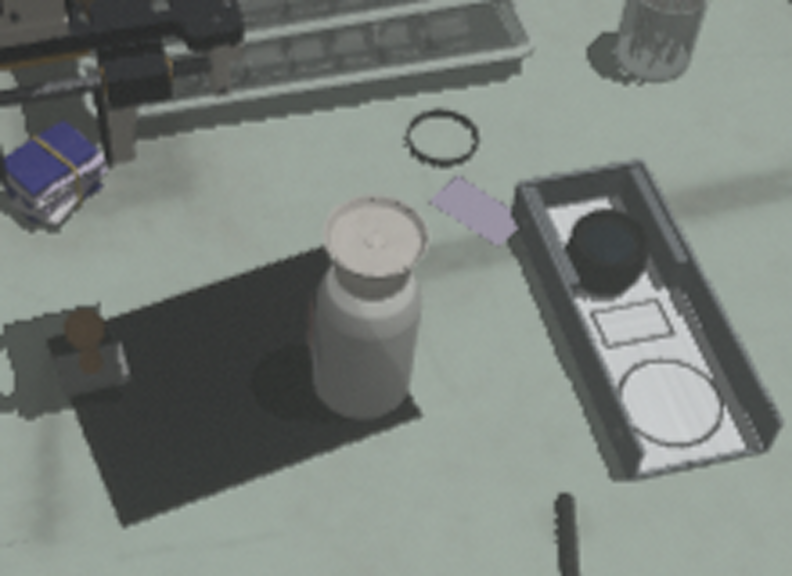

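The stamp stands upright near the mat's far-left corner, with its foot at about (88,368) in the crop, and the bottle is upright at (372,235). I'll check the stamp's margin to the mat limit and the stamp seat position.

```bash
python3 - <<'E'
from h import *
t=look('side')
f=lambda x,y,z:ray(t,240+x/3.6-.4,110+y/3.6-.4,z)[:2]
C=np.array([f(50,340,.003),f(420,413,.003),f(125,525,.003)])
c=(C[0]+C[1])/2; ex=C[0]-C[2]; a=np.arctan2(ex[1],ex[0]);print('mat',C.round(4).tolist(),c,np.degrees(a))
Rm=np.array([[np.cos(a),np.sin(a)],[-np.sin(a),np.cos(a)]])
for p in((.561,.0552),(.518,-.112)):print(Rm@(np.array(p)-c), )
print('foot near corners',f(70,403,.003),f(130,383,.003))
q=[(592,318),(660,299),(675,328),(607,348)];Q=np.array([f(x,y,.004) for x,y in q]);print('stampseat',Q.mean(0),'bottle seat',f(670,402,.004))
d=Q[0]-Q[1];print('yaw',np.degrees(np.arctan2(-d[0],d[1])))
print('lens top',f(607,243,.038), 'lens base front',f(603,298,.004))
E
```

```text
mat [[0.5932, 0.0791], [0.4871, -0.1411], [0.4489, 0.052]] [ 0.5401434  -0.03098291] 10.65902706071547
[0.03643745 0.08083814]
[-0.03674656 -0.07552343]
foot near corners [0.54184091 0.07274173] [0.54866191 0.03331377]
stampseat [ 0.52339773 -0.2964087 ] bottle seat [ 0.46050838 -0.29656876]
yaw 5.8863223661752935
lens top [ 0.56629078 -0.28711209] lens base front [ 0.54721317 -0.2840476 ]
```

Both stand well within the mat limits. Now the lens: turn 90° so the fingers close along x, then move over it.

Request:
play_rows([
  [0,0,0,0,0,6],
  [0,0,0,0,0,7],
  [0,0,0,0,0,7],
  [0,0,0,0,0,7],
  [0,0,0,0,0,7],
  [0,0,0,0,0,7],
  [0,0,0,0,0,7],
  [0,0,0,0,0,7],
  [0,0,0,0,0,7],
  [0,0,0,0,0,7],
  [0,0,0,0,0,7],
  [0,0,0,0,0,7],
  [0,0,0,0,0,7],
  [2,0,0,0,0,0],
  [4,0,0,0,0,0],
  [4,0,0,0,0,0],
  [4,0,0,0,0,0],
  [4,0,0,0,0,0],
  [4,0,0,0,0,0],
  [2,0,0,0,0,0],
], grip=6.6)

```text
clock: 22.92
tool_pos: [0.5652, -0.1886, 0.2161]
orientation: [180.0, -0.0, -88.9]
force: [0.1, 0.5, 0.4]
opening: 0.066
gripper_force: 0.0
```

```bash
python3 -c "
from h import *
go([.5703,-.292,.12],-88.8)"
```

```text
clock 22.92 j [  0.  14. -12.   0. -64.   1.] pos [ 0.5652 -0.1886  0.2161] rpy [ 1.7999e+02 -3.0000e-02 -8.8900e+01] F [0.1 0.5 0.4] open 0.066
turn [ 0.01 -0.03 -0.1 ] then shift cm [10.35 -0.29  9.61]
```

Request:
play_rows([
  [2,-0.1,0,0,0,0],
  [3,-0.2,0,0,0,0],
  [3,0,0,0,0,0],
  [1.7,0,1,0,0,0],
  [0.3,0,2,0,0,0],
  [0,0,3,0,0,0],
  [0,0,2.5,0,0,0],
  [0,0,1,0,0,0],
  [0,0,0,0,0,0],
  [0,0,0,0,0,0],
  [0,0,0,0,0,0],
])

```text
clock: 23.83
tool_pos: [0.5719, -0.2852, 0.1228]
orientation: [-179.9, -0.1, -88.8]
force: [0.6, 0.2, 0.7]
opening: 0.0663
gripper_force: 0.0
```

```bash
python3 - <<'E'
from h import *
go([.5703,-.292,.034],-88.8)
t=look('side')
a=t['frame'][90:270,340:500,::-1]; cv2.imwrite('pics/l1.png',cv2.resize(a,None,fx=3.3,fy=3.3,interpolation=cv2.INTER_CUBIC))
for fn in(spot_in,spot_point):print([(x['position'],x['score']) for x in fn('side','lens')[:2]])
E
```

```text
clock 23.83 j [ -9.  23. -13.   0. -54.  10.] pos [ 0.5719 -0.2852  0.1228] rpy [-1.7987e+02 -6.0000e-02 -8.8760e+01] F [0.6 0.2 0.7] open 0.0663
turn [-0.13 -0.06  0.04] then shift cm [0.68 0.18 8.88]
[([0.5611, -0.287, 0.0363], 0.81)]
[([0.5717, -0.2882, 0.0028], 0.63)]
```

View pics/l1.png

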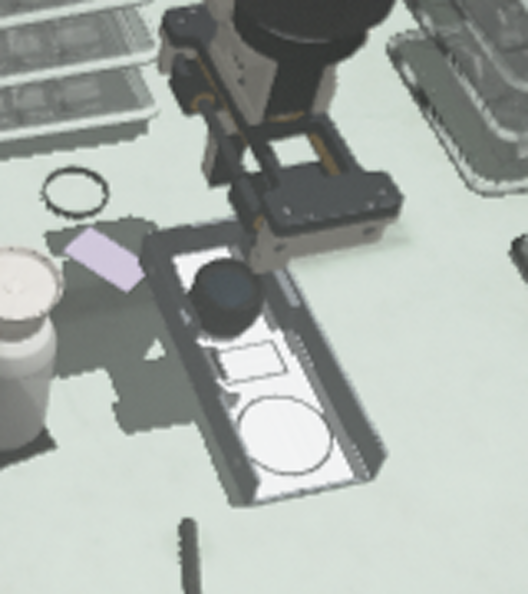

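The side view shows the fingers above the lens (225,298), with nothing in the way. I'll descend in two steps and watch the force.

Request:
play_rows([
  [0.3,0.05,1,0,0,0],
  [0.2,0.05,1.5,0,0,0],
  [0,0,1.5,0,0,0],
  [0,0,1.2,0,0,0],
  [0,0,0.6,0,0,0],
  [0,0,0.2,0,0,0],
  [0,0,0,0,0,0],
  [0,0,0,0,0,0],
])

```text
clock: 24.65
tool_pos: [0.5703, -0.2901, 0.0615]
orientation: [-180.0, -0.0, -88.8]
force: [0.0, -0.6, 0.7]
opening: 0.0659
gripper_force: 0.0
```

Request:
play_rows([
  [0,0,0.4,0,0,0],
  [0,0,0.6,0,0,0],
  [0,0,0.6,0,0,0],
  [0,0,0.5,0,0,0],
  [0,0,0.3,0,0,0],
  [0,0,0.1,0,0,0],
  [0,0,0,0,0,0],
  [0,0,0,0,0,0],
])

```text
clock: 25.32
tool_pos: [0.5699, -0.29, 0.036]
orientation: [180.0, -0.0, -88.8]
force: [0.1, -0.7, 0.1]
opening: 0.066
gripper_force: 0.0
```

Request:
play_rows([
  [0,0,0,0,0,0],
  [0,0,0,0,0,0],
  [0,0,0,0,0,0],
  [0,0,0,0,0,0],
  [0,0,0,0,0,0],
], grip=4.3)

```text
clock: 25.73
tool_pos: [0.57, -0.29, 0.0363]
orientation: [-180.0, -0.0, -88.8]
force: [0.9, -0.7, 1.2]
opening: 0.0509
gripper_force: 30.0
```

Request:
play_rows([
  [0,0,-0.3,0,0,0],
  [0,0,-0.6,0,0,0],
  [0,0,-1,0,0,0],
  [0,0,-1.5,0,0,0],
  [0,0,-2,0,0,0],
  [0,0,-2,0,0,0],
  [0,0,-2,0,0,0],
  [0,0,-2,0,0,0],
  [0,0,-2,0,0,0],
  [0,0,-2,0,0,0],
  [0,0,-1.5,0,0,0],
  [0,0,-1,0,0,0],
  [0,0,-0.5,0,0,0],
  [0,0,0,0,0,0],
  [0,0,0,0,0,0],
])

```text
clock: 26.98
tool_pos: [0.5695, -0.2898, 0.2196]
orientation: [180.0, 0.0, -88.8]
force: [-0.2, 0.4, -2.1]
opening: 0.051
gripper_force: 30.0
```

```bash
python3 - <<'E'
from h import *
t=look('side')
a=t['frame'][60:270,340:500,::-1]; cv2.imwrite('pics/l2.png',cv2.resize(a,None,fx=2.8,fy=2.8,interpolation=cv2.INTER_CUBIC))
for fn in(spot_in,spot_point):print([(x['position'],x['score']) for x in fn('side','lens')[:2]])
go([.5127,.2085,.22],0)
E
```

```text
[([0.5589, -0.2725, 0.2124], 0.89)]
[([0.569, -0.2858, 0.186], 0.81)]
clock 27.13 j [-10.  18.  -6.  -0. -66.  11.] pos [ 0.5693 -0.2898  0.2188] rpy [ 1.7989e+02  4.0000e-02 -8.8810e+01] F [ 0.4  0.1 -1. ] open 0.0508
turn [ 6.000e-02  1.200e-01 -8.881e+01] then shift cm [ -5.66 -49.83  -0.12]
```

View pics/l2.png

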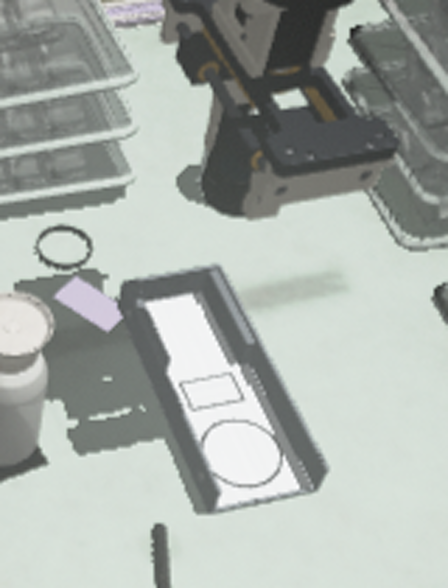

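The lens is held level in the fingers at about (225,175), and the caddy is empty. I'll turn back and carry it to the nest.

Request:
play_rows([
  [0,0,0,0,0,-4],
  [0,0,0,0,0,-6],
  [0,0,0,0,0,-7],
  [0,0,0,0,0,-7],
  [0,0,0,0,0,-7],
  [0,0,0,0,0,-7],
  [0,0,0,0,0,-7],
  [0,0,0,0,0,-7],
  [0,0,0,0,0,-7],
  [0,0,0,0,0,-7],
  [0,0,0,0,0,-7],
  [0,0,0,0,0,-7],
  [0,0,0,0,0,-5.8],
  [0,0,0,0,0,-3],
  [0,-1,0,0,0,0],
  [-0.2,-2,0,0,0,0],
  [-0.3,-3,0,0,0,0],
  [-0.4,-3,0,0,0,0],
])

```text
clock: 28.63
tool_pos: [0.5603, -0.1991, 0.219]
orientation: [-180.0, 0.1, -0.2]
force: [0.9, 0.7, -0.3]
opening: 0.0506
gripper_force: 30.0
```

Request:
play_rows([
  [-0.4,-3,0,0,0,0],
  [-0.4,-3,0,0,0,0],
  [-0.4,-3,0,0,0,0],
  [-0.4,-3,0,0,0,0],
  [-0.4,-3,0,0,0,0],
  [-0.4,-3,0,0,0,0],
  [-0.4,-3,0,0,0,0],
  [-0.4,-3,0,0,0,0],
  [-0.3,-3,0,0,0,0],
  [-0.3,-3,0,0,0,0],
  [-0.3,-3,0,0,0,0],
  [-0.3,-3,0,0,0,0],
  [-0.2,-2.5,0,0,0,0],
  [-0.2,-1.5,0,0,0,0],
  [-0.1,-0.5,0,0,0,0],
  [0,0,0,0,0,0],
  [0,0,0,0,0,0],
  [0,0,0,0,0,0],
])

```text
clock: 30.13
tool_pos: [0.5118, 0.204, 0.2199]
orientation: [180.0, 0.0, -0.1]
force: [0.8, 0.7, -0.2]
opening: 0.0508
gripper_force: 30.0
```

```bash
python3 - <<'E'
from h import *
go([.5145,.2085,.10],0)
t=look('side')
for n in ('lens','loupe','roll','nest'):print(n,[(x['position'],x['score']) for x in spot_point('side',n)[:2]])
E
```

```text
clock 30.13 j [ 42.  10. -17.  -0. -63.  48.] pos [0.5118 0.204  0.2199] rpy [ 1.7998e+02  2.0000e-02 -7.0000e-02] F [ 0.8  0.7 -0.2] open 0.0508
turn [ 0.02  0.02 -0.07] then shift cm [ 0.27 -0.45 11.99]
lens [([0.5111, 0.2035, 0.1868], 0.9), ([0.5147, 0.2081, -0.0026], 0.61)]
loupe [([0.429, 0.2252, -0.0009], 0.81)]
roll [([0.6164, 0.2074, -0.0055], 0.72)]
nest [([0.5117, 0.2068, 0.0021], 0.94)]
```

Request:
play_rows([
  [0.1,-0.2,1,0,0,0],
  [0.1,-0.2,2,0,0,0],
  [0,0,2.5,0,0,0],
  [0,0,2.5,0,0,0],
  [0,0,2.5,0,0,0],
  [0,0,2,0,0,0],
  [0,0,1.5,0,0,0],
  [0,0,1,0,0,0],
  [0,0,0.5,0,0,0],
  [0,0,0,0,0,0],
  [0,0,0,0,0,0],
])

```text
clock: 31.3
tool_pos: [0.5142, 0.2092, 0.0654]
orientation: [-180.0, -0.0, 0.0]
force: [0.2, 1.0, 0.6]
opening: 0.0509
gripper_force: 30.0
```

```bash
python3 - <<'E'
from h import *
go([.513,.2085,.038],0)
t=look('side')
for n in ('lens','nest'):print(n,[(x['position'],x['score']) for x in spot_point('side',n)[:2]])
a=t['frame'][140:310,120:280,::-1]; cv2.imwrite('pics/n1.png',cv2.resize(a,None,fx=3.5,fy=3.5,interpolation=cv2.INTER_CUBIC))
E
```

```text
clock 31.3 j [ 42.  20. -27.   0. -43.  48.] pos [0.5142 0.2092 0.0654] rpy [-1.7999e+02 -2.0000e-02  0.0000e+00] F [0.2 1.  0.6] open 0.0509
turn [-0.01 -0.02  0.  ] then shift cm [-0.12  0.07  2.74]
lens [([0.5134, 0.21, 0.031], 0.8)]
nest [([0.5132, 0.2071, 0.0011], 0.88)]
```

View pics/n1.png

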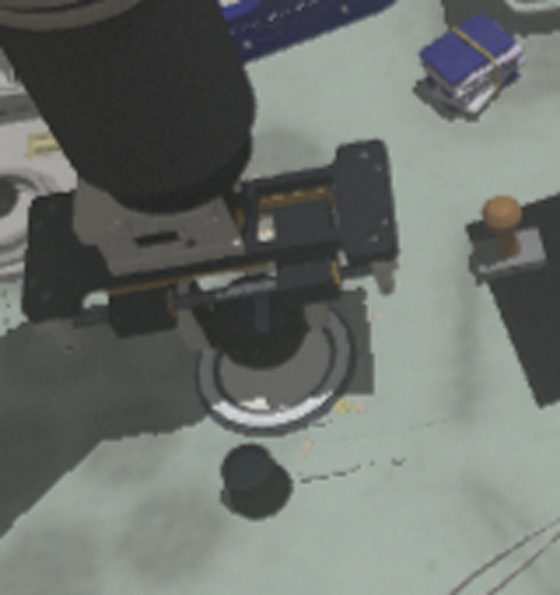

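The lens hangs over the nest, centred on it, with the loupe clear below at (255,482). I'll lower it.

Request:
play_rows([
  [-0.1,0.1,0.4,0,0,0],
  [0,0,0.6,0,0,0],
  [0,0,0.6,0,0,0],
  [0,0,0.5,0,0,0],
  [0,0,0.3,0,0,0],
  [0,0,0.2,0,0,0],
  [0,0,0,0,0,0],
  [0,0,0,0,0,0],
])

```text
clock: 32.12
tool_pos: [0.5129, 0.208, 0.0389]
orientation: [180.0, 0.0, -0.0]
force: [-0.2, -0.4, 0.2]
opening: 0.0505
gripper_force: 30.0
```

Request:
play_rows([
  [0,0,0.05,0,0,0],
  [0,0,0.05,0,0,0],
  [0,0,0,0,0,0],
  [0,0,0,0,0,0],
])

```text
clock: 32.45
tool_pos: [0.513, 0.2081, 0.0383]
orientation: [-180.0, -0.0, -0.0]
force: [-0.5, 0.7, 1.0]
opening: 0.0502
gripper_force: 30.0
```

Request:
play_rows([
  [0,0,0.05,0,0,0],
  [0,0,0,0,0,0],
  [0,0,0,0,0,0],
])

```text
clock: 32.7
tool_pos: [0.5131, 0.2081, 0.0382]
orientation: [-180.0, -0.0, 0.0]
force: [-1.8, -0.7, 6.6]
opening: 0.0506
gripper_force: 30.1
```

Request:
play_rows([
  [0,0,0,0,0,0],
  [0,0,0,0,0,0],
  [0,0,0,0,0,0],
  [0,0,0,0,0,0],
  [0,0,-0.5,0,0,0],
  [0,0,-1,0,0,0],
  [0,0,-2,0,0,0],
  [0,0,-3,0,0,0],
  [0,0,-3.5,0,0,0],
  [0,0,-3.5,0,0,0],
  [0,0,-2.5,0,0,0],
  [0,0,-1,0,0,0],
  [0,0,0,0,0,0],
], grip=7)

```text
clock: 33.78
tool_pos: [0.5142, 0.2088, 0.2118]
orientation: [-179.8, -0.3, 0.0]
force: [0.2, -0.8, 0.0]
opening: 0.0702
gripper_force: 0.0
```

```bash
python3 - <<'E'
from h import *
t=look('side');s=look('top')
for c in('side','top'):
  for n in ('lens','nest','stamp'):print(c,n,[(x['position'],x['score']) for x in spot_point(c,n)[:2]])
a=t['frame'][130:300,130:380,::-1]; cv2.imwrite('pics/n2.png',cv2.resize(a,None,fx=3.2,fy=3.2,interpolation=cv2.INTER_CUBIC))
go([.561,.0552,.2],1.2)
E
```

```text
side lens [([0.513, 0.2083, 0.0053], 0.72)]
side nest [([0.5125, 0.2077, 0.0004], 0.92)]
side stamp [([0.5646, 0.0585, 0.0037], 0.79)]
top lens []
top nest [([0.5125, 0.2079, 0.0031], 0.6)]
top stamp [([0.5643, 0.0553, 0.0029], 0.82)]
clock 34.18 j [ 42.  11. -18.  -0. -61.  48.] pos [0.5126 0.2077 0.2065] rpy [ 1.7993e+02  9.0000e-02 -1.0000e-02] F [ 0.3 -0.4 -0.5] open 0.0703
turn [ 0.07  0.09 -1.21] then shift cm [ 4.52 15.35  0.65]
```

View pics/n2.png

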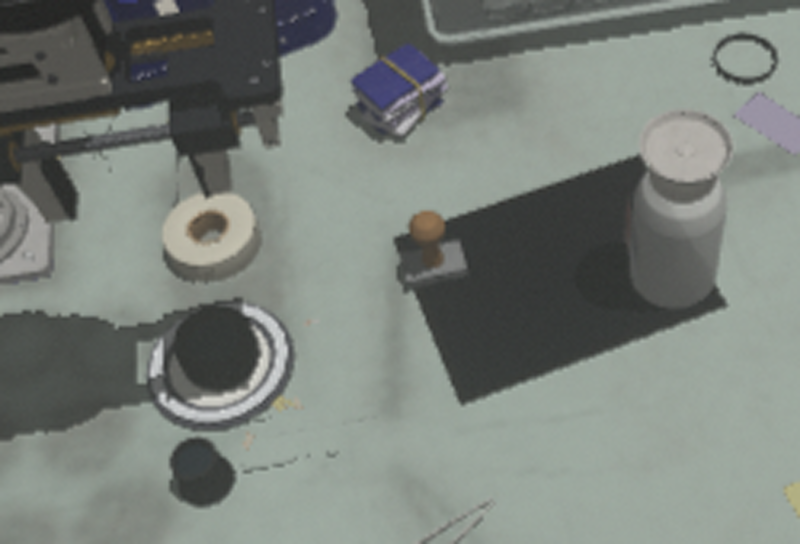

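The lens sits inside the collar at (215,348), the loupe (200,470) and roll (210,235) haven't moved, and the stamp (430,250) and bottle stand on the mat. The networks put the lens within 1 mm of the nest centre. Now the stamp goes back.

Request:
play_rows([
  [0,0,0,0,0,-1.2],
  [0.4,1,0,0,0,0],
  [0.7,2.3,0,0,0,0],
  [0.7,2.5,0,0,0,0],
  [0.7,2.5,0,0,0,0],
  [0.7,2.5,0,0,0,0],
  [0.6,2.2,0,0,0,0],
  [0.5,1.6,0,0,0,0],
  [0.2,0.75,0,0,0,0],
  [0,0,0.5,0,0,0],
  [0,0,1.5,0,0,0],
  [0,0,2,0,0,0],
  [0,0,2,0,0,0],
  [0,0,1.5,0,0,0],
  [0,0,1,0,0,0],
  [0,0,0.5,0,0,0],
  [0,0,0,0,0,0],
  [0,0,0,0,0,0],
], grip=5.2)

```text
clock: 35.68
tool_pos: [0.5614, 0.0558, 0.1179]
orientation: [180.0, -0.0, 1.2]
force: [0.2, -0.1, -0.1]
opening: 0.0523
gripper_force: 0.0
```

```bash
python3 - <<'E'
from h import *
go([.561,.0552,.0567],1.2)
t=look('side')
f=lambda x,y,z:ray(t,130+x/3.2-.4,130+y/3.2-.4,z)[:2]
print('knob (old pic)',f(427,225,.051)); p,q=f(405,288,.003),f(467,272,.003);print(p,q,np.degrees(np.arctan2(-(p-q)[0],(p-q)[1])))
for n in ('stamp',):print(n,[(x['position'],x['score']) for x in spot_point('side',n)[:2]])
E
```

```text
clock 35.68 j [ 26.  17. -23.   0. -50.  66.] pos [0.5614 0.0558 0.1179] rpy [ 1.7999e+02 -2.0000e-02  1.2300e+00] F [ 0.2 -0.1 -0.1] open 0.0523
turn [ 0.01 -0.02  0.03] then shift cm [-0.04  0.06  6.12]
knob (old pic) [0.56458748 0.05505696]
[0.548506   0.07848948] [0.55254463 0.03310928] 5.085667091250579
stamp [([0.565, 0.0536, 0.0039], 0.86)]
```

Request:
play_rows([
  [0,0.05,1,0,0,0],
  [0,0,1.5,0,0,0],
  [0,0,1.5,0,0,0],
  [0,0,1.2,0,0,0],
  [0,0,0.6,0,0,0],
  [0,0,0.3,0,0,0],
  [0,0,0,0,0,0],
  [0,0,0,0,0,0],
])

```text
clock: 36.45
tool_pos: [0.5615, 0.0551, 0.057]
orientation: [-180.0, -0.0, 1.2]
force: [1.2, 0.1, 0.4]
opening: 0.0519
gripper_force: 0.0
```

Request:
play_rows([
  [0,0,0,0,0,0],
  [0,0,0,0,0,0],
  [0,0,0,0,0,0],
  [0,0,0,0,0,0],
  [0,0,0,0,0,0],
  [0,0,0,0,0,0],
], grip=2)

```text
clock: 36.95
tool_pos: [0.5613, 0.0551, 0.0568]
orientation: [-180.0, -0.0, 1.2]
force: [0.7, -0.3, 1.4]
opening: 0.0225
gripper_force: 30.0
```

Request:
play_rows([
  [0,0,-0.3,0,0,0],
  [0,0,-0.6,0,0,0],
  [0,0,-1,0,0,0],
  [0,0,-1.5,0,0,0],
  [0,0,-2,0,0,0],
  [0,0,-2,0,0,0],
  [0,0,-2,0,0,0],
  [0,0,-2,0,0,0],
  [0,0,-2,0,0,0],
  [0,0,-2,0,0,0],
  [0,0,-1.3,0,0,0],
  [0,0,-0.6,0,0,0],
  [0,0,-0.2,0,0,0],
  [0,0,0,0,0,0],
  [0,0,0,0,0,0],
])

```text
clock: 38.2
tool_pos: [0.5606, 0.0548, 0.2308]
orientation: [180.0, 0.1, 1.2]
force: [0.3, 0.1, -1.2]
opening: 0.0225
gripper_force: 30.0
```

```bash
python3 - <<'E'
from h import *
go([.5225,-.2945,.23],1.2)
t=look('side')
for n in ('stamp',):print(n,[(x['position'],x['score']) for x in spot_point('side',n)[:2]])
E
```

```text
clock 38.2 j [ 25.  11. -15.  -0. -65.  66.] pos [0.5606 0.0548 0.2308] rpy [1.7999e+02 7.0000e-02 1.1800e+00] F [ 0.3  0.1 -1.2] open 0.0225
turn [ 0.01  0.07 -0.02] then shift cm [-4.54 34.85  0.08]
stamp [([0.5622, 0.0555, 0.1804], 0.95)]
```

Request:
play_rows([
  [-0.1,0.5,0,0,0,0],
  [-0.2,1,0,0,0,0],
  [-0.3,1.7,0,0,0,0],
  [-0.3,2.3,0,0,0,0],
  [-0.3,2.5,0,0,0,0],
  [-0.3,2.5,0,0,0,0],
  [-0.3,2.5,0,0,0,0],
  [-0.3,2.5,0,0,0,0],
  [-0.3,2.5,0,0,0,0],
  [-0.3,2.5,0,0,0,0],
  [-0.3,2.5,0,0,0,0],
  [-0.3,2.5,0,0,0,0],
  [-0.3,2.5,0,0,0,0],
  [-0.3,2.3,0,0,0,0],
  [-0.3,1.8,0,0,0,0],
  [-0.2,1.5,0,0,0,0],
  [-0.1,0.8,0,0,0,0],
  [0,0.4,0,0,0,0],
  [0,0,0,0,0,0],
  [0,0,0,0,0,0],
])

```text
clock: 39.97
tool_pos: [0.5232, -0.2937, 0.2314]
orientation: [-180.0, 0.0, 1.2]
force: [0.4, 0.5, -0.0]
opening: 0.0222
gripper_force: 30.0
```

```bash
python3 - <<'E'
from h import *
go([.5225,-.2945,.065],1.2)
t=look('side')
for n in ('stamp',):print(n,[(x['position'],x['score']) for x in spot_point('side',n)[:2]])
E
```

```text
clock 39.97 j [-11.  14. -10.  -0. -66. 102.] pos [ 0.5232 -0.2937  0.2314] rpy [-1.7999e+02  1.0000e-02  1.1800e+00] F [ 0.4  0.5 -0. ] open 0.0222
turn [-0.01  0.01 -0.02] then shift cm [-0.07  0.08 16.64]
stamp [([0.5264, -0.2936, 0.1792], 0.57)]
```

Request:
play_rows([
  [-0.1,0.1,0.5,0,0,0],
  [0,0,1.2,0,0,0],
  [0,0,1.8,0,0,0],
  [0,0,1.8,0,0,0],
  [0,0,1.8,0,0,0],
  [0,0,1.8,0,0,0],
  [0,0,1.8,0,0,0],
  [0,0,1.8,0,0,0],
  [0,0,1.5,0,0,0],
  [0,0,1.2,0,0,0],
  [0,0,0.8,0,0,0],
  [0,0,0.4,0,0,0],
  [0,0,0.2,0,0,0],
  [0,0,0,0,0,0],
  [0,0,0,0,0,0],
])

```text
clock: 41.32
tool_pos: [0.5228, -0.2949, 0.0662]
orientation: [180.0, -0.1, 1.2]
force: [0.1, -0.4, -0.2]
opening: 0.022
gripper_force: 30.0
```

Request:
play_rows([
  [0,0,0.25,0,0,0],
  [0,0,0.2,0,0,0],
  [0,0,0.15,0,0,0],
  [0,0,0.1,0,0,0],
  [0,0,0.05,0,0,0],
  [0,0,0,0,0,0],
  [0,0,0,0,0,0],
])

```text
clock: 41.9
tool_pos: [0.5224, -0.2949, 0.0581]
orientation: [-180.0, 0.0, 1.2]
force: [0.3, -0.5, -1.3]
opening: 0.0222
gripper_force: 30.0
```

Request:
play_rows([
  [0,0,0.05,0,0,0],
  [0,0,0.05,0,0,0],
  [0,0,0,0,0,0],
  [0,0,0,0,0,0],
])

```text
clock: 42.23
tool_pos: [0.5227, -0.2949, 0.0577]
orientation: [180.0, -0.0, 1.2]
force: [-0.7, 2.1, 5.2]
opening: 0.0224
gripper_force: 30.0
```

Request:
play_rows([
  [0,0,0,0,0,0],
  [0,0,0,0,0,0],
  [0,0,0,0,0,0],
  [0,0,0,0,0,0],
  [0,0,-0.5,0,0,0],
  [0,0,-1,0,0,0],
  [0,0,-2,0,0,0],
  [0,0,-3,0,0,0],
  [0,0,-3,0,0,0],
  [0,0,-3,0,0,0],
  [0,0,-2.5,0,0,0],
  [0,0,-1.5,0,0,0],
  [0,0,-0.8,0,0,0],
  [0,0,0,0,0,0],
  [0,0,0,0,0,0],
], grip=5.2)

```text
clock: 43.48
tool_pos: [0.5221, -0.2947, 0.2299]
orientation: [-180.0, -0.0, 1.2]
force: [-0.3, 0.1, -0.8]
opening: 0.0521
gripper_force: 0.0
```

```bash
python3 - <<'E'
from h import *
go([.518,-.112,.23],1.2)
t=look('side')
for n in ('stamp','bottle'):print(n,[(x['position'],x['score']) for x in spot_point('side',n)[:2]])
E
```

```text
clock 43.48 j [-11.  14. -11.  -0. -65. 102.] pos [ 0.5221 -0.2947  0.2299] rpy [-1.7998e+02 -1.0000e-02  1.1800e+00] F [-0.3  0.1 -0.8] open 0.0521
turn [-0.02 -0.01 -0.02] then shift cm [-3.000e-02 -1.828e+01 -1.000e-02]
stamp [([0.5251, -0.295, 0.0044], 0.84)]
bottle [([0.5182, -0.1125, 0.003], 0.6)]
```

Stamp reads (0.525, −0.295), on its seat. Now the bottle.

Request:
play_rows([
  [0,-1,0,0,0,0],
  [0,-2,0,0,0,0],
  [0,-2.8,0,0,0,0],
  [0,-2.8,0,0,0,0],
  [0,-2.8,0,0,0,0],
  [0,-2.8,0,0,0,0],
  [0,-2.3,0,0,0,0],
  [0,-1.3,0,0,0,0],
  [0,-0.5,0,0,0,0],
  [0,0,0,0,0,0],
  [0,0,0,0,0,0],
], grip=8.76)

```text
clock: 44.55
tool_pos: [0.5184, -0.1118, 0.2297]
orientation: [180.0, 0.0, 1.2]
force: [-0.5, 0.4, -0.7]
opening: 0.0876
gripper_force: 0.0
```

Request:
play_rows([
  [0,0,1,0,0,0],
  [0,0,1.5,0,0,0],
  [0,0,1.5,0,0,0],
  [0,0,1.5,0,0,0],
  [0,0,1.5,0,0,0],
  [0,0,1,0,0,0],
  [0,0,0.5,0,0,0],
  [0,0,0.1,0,0,0],
  [0,0,0,0,0,0],
  [0,0,0,0,0,0],
])

```text
clock: 45.38
tool_pos: [0.519, -0.1121, 0.1447]
orientation: [180.0, -0.1, 1.2]
force: [-1.3, 0.4, 0.1]
opening: 0.0874
gripper_force: 0.0
```

Request:
play_rows([
  [0,0,0,0,0,0],
  [0,0,0,0,0,0],
  [0,0,0,0,0,0],
  [0,0,0,0,0,0],
  [0,0,0,0,0,0],
  [0,0,0,0,0,0],
], grip=5)

```text
clock: 45.88
tool_pos: [0.5187, -0.1119, 0.1442]
orientation: [-180.0, -0.0, 1.2]
force: [-0.3, 0.5, 1.6]
opening: 0.0544
gripper_force: 30.0
```

Request:
play_rows([
  [0,0,-0.3,0,0,0],
  [0,0,-0.5,0,0,0],
  [0,0,-0.8,0,0,0],
  [0,0,-1.2,0,0,0],
  [0,0,-1.2,0,0,0],
  [0,0,-1.2,0,0,0],
  [0,0,-1,0,0,0],
  [0,0,-0.6,0,0,0],
  [0,0,-0.2,0,0,0],
  [0,0,0,0,0,0],
  [0,0,0,0,0,0],
])

```text
clock: 46.8
tool_pos: [0.5182, -0.1119, 0.2136]
orientation: [-180.0, 0.0, 1.2]
force: [-1.2, 0.5, -2.7]
opening: 0.0543
gripper_force: 30.0
```

```bash
python3 - <<'E'
from h import *
go([.4607,-.2958,.215],1.2)
t=look('side')
for n in ('bottle',):print(n,[(x['position'],x['score']) for x in spot_point('side',n)[:2]])
E
```

```text
clock 46.8 j [  9.   8. -20.  -0. -62.  82.] pos [ 0.5182 -0.1119  0.2136] rpy [-1.7999e+02  4.0000e-02  1.1800e+00] F [-1.2  0.5 -2.7] open 0.0543
turn [-0.01  0.04 -0.02] then shift cm [-6.13 18.27 -0.14]
bottle [([0.5152, -0.112, 0.075], 0.78)]
```

Request:
play_rows([
  [-0.4,0.3,0,0,0,0],
  [-0.8,0.7,0,0,0,0],
  [-1,1.2,0,0,0,0],
  [-1,1.6,0,0,0,0],
  [-0.9,1.9,0,0,0,0],
  [-0.7,2,0,0,0,0],
  [-0.5,2,0,0,0,0],
  [-0.4,2,0,0,0,0],
  [-0.2,2,0,0,0,0],
  [-0.1,1.8,0,0,0,0],
  [-0.1,1.4,0,0,0,0],
  [0,0.8,0,0,0,0],
  [0,0.4,0,0,0,0],
  [0,0.15,0,0,0,0],
  [0,0,0,0,0,0],
  [0,0,0,0,0,0],
  [0,0,0,0,0,0],
])

```text
clock: 48.32
tool_pos: [0.4614, -0.2951, 0.2141]
orientation: [-180.0, -0.0, 1.2]
force: [-0.5, 0.2, -2.2]
opening: 0.054
gripper_force: 30.0
```

```bash
python3 - <<'E'
from h import *
go([.4607,-.2958,.15],1.2)
t=look('side')
for n in ('bottle','stamp'):print(n,[(x['position'],x['score']) for x in spot_point('side',n)[:2]])
E
```

```text
clock 48.32 j [-12.  10. -18.  -0. -62. 103.] pos [ 0.4614 -0.2951  0.2141] rpy [-180.     -0.      1.24] F [-0.5  0.2 -2.2] open 0.054
turn [-0.   -0.    0.04] then shift cm [-0.07  0.07  6.41]
bottle [([0.4592, -0.2935, 0.0752], 0.8)]
stamp [([0.5251, -0.2946, 0.005], 0.6)]
```

Request:
play_rows([
  [-0.05,0.1,0.5,0,0,0],
  [0,0,1,0,0,0],
  [0,0,1.2,0,0,0],
  [0,0,1.2,0,0,0],
  [0,0,1,0,0,0],
  [0,0,0.8,0,0,0],
  [0,0,0.5,0,0,0],
  [0,0,0.2,0,0,0],
  [0,0,0.1,0,0,0],
  [0,0,0.1,0,0,0],
  [0,0,0,0,0,0],
  [0,0,0,0,0,0],
])

```text
clock: 49.47
tool_pos: [0.4611, -0.2968, 0.1485]
orientation: [180.0, -0.0, 1.2]
force: [0.6, 0.3, -2.2]
opening: 0.0542
gripper_force: 30.0
```

Request:
play_rows([
  [0,0,0.1,0,0,0],
  [0,0,0.05,0,0,0],
  [0,0,0.05,0,0,0],
  [0,0,0,0,0,0],
  [0,0,0,0,0,0],
])

```text
clock: 49.88
tool_pos: [0.4609, -0.2967, 0.1461]
orientation: [-180.0, 0.0, 1.2]
force: [0.1, -0.1, -1.3]
opening: 0.0545
gripper_force: 30.0
```

Request:
play_rows([
  [0,0,0.05,0,0,0],
  [0,0,0.05,0,0,0],
  [0,0,0.05,0,0,0],
  [0,0,0,0,0,0],
  [0,0,0,0,0,0],
])

```text
clock: 50.3
tool_pos: [0.4613, -0.2968, 0.1452]
orientation: [180.0, -0.1, 1.2]
force: [-1.1, -0.2, 5.2]
opening: 0.0545
gripper_force: 30.0
```

Contact at the expected height, so I'll release and withdraw well clear.

Request:
play_rows([
  [0,0,0,0,0,0],
  [0,0,0,0,0,0],
  [0,0,0,0,0,0],
  [0,0,0,0,0,0],
  [0,0,0,0,0,0],
  [0,0,-0.5,0,0,0],
  [0,0,-1,0,0,0],
  [0,0,-2,0,0,0],
  [0,0,-2,0,0,0],
  [0,0,-2,0,0,0],
  [0,0,-2,0,0,0],
  [0,-2,0,0,0,0],
  [0,-3,0,0,0,0],
  [0,-3,0,0,0,0],
  [0,-3,0,0,0,0],
  [0,-3,0,0,0,0],
  [0,-3,0,0,0,0],
  [0,-2,0,0,0,0],
  [0,0,0,0,0,0],
  [0,0,0,0,0,0],
], grip=8.76)

```text
clock: 51.97
tool_pos: [0.4572, -0.1058, 0.2407]
orientation: [-180.0, -0.1, 1.3]
force: [0.3, 0.4, 0.3]
opening: 0.0875
gripper_force: 0.0
```

```bash
python3 - <<'E'
from h import *
t=look('side');s=look('top')
for c in('side','top'):
  for n in ('lens','nest','stamp','bottle','loupe','roll'):print(c,n,[(x['position'],x['score']) for x in spot_point(c,n)[:2]])
cv2.imwrite('pics/fin.png',cv2.resize(t['frame'][120:300,130:480,::-1],None,fx=2.28,fy=2.28,interpolation=cv2.INTER_CUBIC))
E
```

```text
side lens [([0.5163, 0.2071, 0.0048], 0.88)]
side nest [([0.5134, 0.2087, 0.0022], 0.72), ([0.4306, 0.2274, -0.0019], 0.52)]
side stamp []
side bottle []
side loupe [([0.4273, 0.2249, -0.0005], 0.76)]
side roll [([0.6163, 0.2104, -0.004], 0.73)]
top lens []
top nest []
top stamp []
top bottle []
top loupe []
top roll [([0.6157, 0.2124, -0.0013], 0.88)]
```

View pics/fin.png

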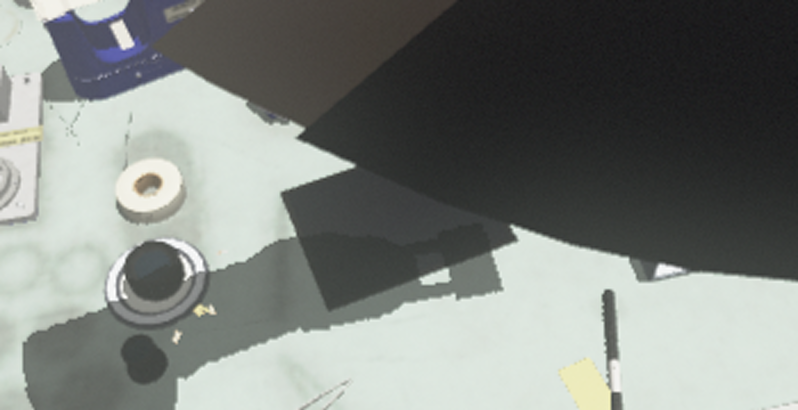

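The lens sits in the nest at (155,272), with the roll (150,188) and loupe (145,358) unmoved, but the arm hides the caddy. I'll move it aside and check the caddy numerically.

Request:
play_rows([
  [0.3,-2,-0.5,0,0,0],
  [0.4,-3,-0.5,0,0,0],
  [0.4,-3,0,0,0,0],
  [0.4,-3,0,0,0,0],
  [0.4,-3,0,0,0,0],
  [0.4,-3,0,0,0,0],
  [0.4,-3,0,0,0,0],
  [0.4,-3,0,0,0,0],
  [0.4,-3,0,0,0,0],
  [0.4,-3,0,0,0,0],
  [0.3,-3,0,0,0,0],
  [0,-2,0,0,0,0],
  [0,0,0,0,0,0],
  [0,0,0,0,0,0],
  [0,0,0,0,0,0],
])

```text
clock: 53.92
tool_pos: [0.4916, 0.2339, 0.2493]
orientation: [180.0, 0.0, 1.2]
force: [0.4, 0.8, 1.1]
opening: 0.0875
gripper_force: 0.0
```

```bash
python3 - <<'E'
from h import *
for c in('side','top'):
  s=look(c)
  for n in ('lens','stamp','bottle'):
    for fn in(spot_in,spot_point):print(c,n,[(x['position'],x['score']) for x in fn(c,n)[:2]])
a=look('top')['frame'][140:280,390:490].astype(int); b=cv2.imread('pics/top0.png')[140:280,390:490,::-1].astype(int)
print('diff to start',(abs(a-b).max(2)>40).sum())
m=np.argwhere(abs(a-b).max(2)>40)+[140,390];print(m.mean(0),m.min(0),m.max(0))
E
```

```text
side lens [([0.5058, 0.2068, 0.0313], 0.81), ([0.4224, 0.2209, 0.0315], 0.43)]
side lens [([0.5158, 0.2097, 0.0036], 0.95)]
side stamp [([0.5224, -0.2826, 0.0305], 0.62)]
side stamp []
side bottle []
side bottle [([0.4617, -0.2963, 0.0031], 0.91)]
top lens [([0.5108, 0.201, 0.0384], 0.95), ([0.5221, -0.2896, 0.0209], 0.36)]
top lens [([0.511, 0.2064, 0.0084], 0.73)]
top stamp []
top stamp [([0.5256, -0.2938, 0.0052], 0.8)]
top bottle [([0.4612, -0.2803, 0.1445], 0.56)]
top bottle [([0.4634, -0.2908, 0.0022], 0.63)]
diff to start 764
[192.13481675 436.71858639] [173 404] [250 476]
```

Every position matches its seat, and the caddy looks like the start picture apart from the removed lens. I'll hand it in.

```bash
python3 -c "
from plant import *
print(close_job())"
```

```text
the job is handed in; nothing more can be done
None
```

The job is handed in at about 54 s on the clock: the lens reads within about 4 mm of the nest's centre, the stamp and bottle are back upright on their caddy seats, and the loupe and tape roll were not disturbed; no verdict came back.

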